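# Tip the caliper out of a half-opening drawer

### The arm

A 6-joint arm with a two-finger parallel gripper is mounted at the origin on a cart in front of the work surface, level with it; the furniture and walls round the work are solid. World frame = base frame: x ahead of the robot, y to its left, z up, the work surface at z = 0. Lengths are in m, angles in rad, forces in N, time in s.
With the tool pointing down it reaches from about 0.375 to 0.75 m from the base axis. Payload 9 kg.
Tool frame: the origin (TCP) lies at the very end of the fingers, on their centre line; the grasp point (between the pads) lies 19 mm behind it; z points along the fingers, y is the line along which they close (so a half turn about z gives the same grasp; the last joint's range is limited). The gripper opens to 85 mm and grips with 20 to 120 N. Pads are 22 mm wide; open, the fingers measure 114 mm over their backs; the gripper's body (76 mm by 85 mm) begins 54 mm behind the grasp point. The pads swing forward as they close: fully open they stand 13 mm farther back than shut.
Start: joints at [1.033, 0.104, 0.097, 1.564, 0, 1.353], TCP at [0.189, 0.57, 0.231] pointing down, gripper open.
Joint ranges: [-2.99, 2.99], [-0.84, 1.86], [-1.1, 1.16], [-1.84, 2.11], [-1.51, 1.56], [-3.14, 3.14]. Speed limits (rad/s): [2.22, 2.22, 2.57, 3.14, 3.14, 3.14].

### API

Orientations are given as a rotation vector (axis times angle).
In Python, from bench import env, optics, job_done gives the robot as it stands.
- The arm moves only by the shell command python3 -m crank 'ROWS'. ROWS is JSON, a list that holds one entry, the list of rows, each a list of 5 numbers: the opening, from 0 (shut) to 1 (fully open), then the shift along the tool's x, y, z in units of 40 mm (1.0 is 40 mm), then the turn about the tool's z in rad. A call has 1 to 5 rows; each row is the pose to reach, as a shift and turn from the pose commanded when the call began, along the tool's axes at that moment; what a row does not reach only later rows make up. A row lasts 1/10 s, in which the tool goes at most 50 mm and 8.59 degrees, less where a joint would pass 70% of its speed; a pose out of reach is approached as far as the arm can. A call with a gripper value outside its range is refused whole. The fingers move at their own pace and stop on an object; the grip force is fixed at half the most. Time passes only in rows, so rows that repeat a pose let the fingers close. It gives the time, the measured TCP pose, the force, the opening and the grip force at its end, in the units of the state.
- env.read_state(): the state, without advancing time (a new reading comes with each control period).
- optics.read_camera(name): name is "scene" or "top" or "wrist"; returns the picture (480x640x3 uint8, red, green, blue); there is no depth.
- optics.calibration(name): a dict with "fx", "fy", "cx", "cy" (pixels), "k1" (the pictures are not rectified: a ray, as slopes to the right and down, at radius r is drawn at 1 + k1 r^2 times it, then the intrinsics apply), "rvec" (rotation vector, rad) and "tvec" (3), from world to camera coordinates, as OpenCV has them; the wrist camera has in their place "T_tool_cam" (4x4, takes a point from camera to tool coordinates, whose origin is the TCP and whose axes are the flange's). Camera axes: x right, y down, z forward; pixel columns grow to the right and rows downward; lengths in m; the calibration is good to about 2 mm. A picture is of the moment at which its call begins: read the wrist's pose just before it. calibration takes no time and is no camera call.
- job_done(): hands the job in; it is judged then, once.
The state is a dict: "clock": time; "qpos": joint angles; "qvel": joint speeds; "joint_torque": joint torques, N m; "ee_pos": TCP position; "ee_rot": TCP orientation; "contact_force": force on the tool from outside, world axes, zero at the start; "moment": the same for the moment, N m; "opening": finger opening in m; "grasp_force": force on a finger pad.
Only numpy, scipy, OpenCV 4.12 (cv2) and the standard library are available. Lean on these libraries where they do the work, as an engineer would, in place of code of your own. Each camera call takes 0.05 s, during which the arm holds its last target. There are 200 camera calls.

### The job

Pull the upper drawer of the small steel desk unit out to its stop and fetch the long caliper that lies in it. The drawer opens far less than the caliper's length, so tip the jaw end up over the drawer front and draw the caliper out slantwise from under the unit's top without forcing it; leave the drawer open with the other things still in it, and disturb nothing else. Finish holding the caliper in the gripper, level, face up and still, its middle out over the open drawer's front or farther out, and all of it a hand's width above the unit's top: do not put it down or let go.

Things in the scene. Friction and masses are not known exactly. Their poses are not given: they have to be found in the camera images.
- cabinet: Fixed two-drawer unit, grey steel with white fronts, 290 deep x 240 wide x 140 mm high. Origin: centre of its underside, on the desk; x to its back (drawers slide out to -x), y to the left as you face its front. Top panel: z 134 to 140 mm, front edge at x = -133 mm; shut drawer fronts: x -145 to -133 mm. A roll of tape, 25 mm high, is fixed on the rear half of the top. Lower drawer fixed shut.
- drawer (a joint): Upper drawer: 0 shut, grows as it slides out; its stop is at 0.150 m, also the length of the opening then (drawer front to top panel's edge). About 2 N of friction, stays where left. Inside 268 x 214 mm; floor 82 mm above the desk, 52 mm below the top panel's underside; sides and back rise 40 mm over the floor, its 12 mm front 50 mm (to 132 mm above the desk).
- drawer_handle (a point): Middle of the upper drawer's bar handle: a level round steel bar 9 mm thick, 88 mm long, along the unit's y, its middle line 33 mm in front of the drawer front and 117 mm above the desk (23 mm below the unit's top). Moves with the drawer.
- drawer_floor (a point): Point on the upper drawer's floor, 82 mm above the desk, in the unit's middle when shut; moves with the drawer. Axes as the unit's. The drawer's inside runs from x = -133 to +135 mm and y = -107 to +107 mm about it.
- caliper: Digital caliper 256 x 77 x 15 mm, 0.17 kg, slide shut and fixed. Lies face up in the upper drawer, jaws to the drawer front, plain end under the unit. Origin: underside, middle of outline; y along it to the jaw end (+128), x across, z out of its face. Beam 17 mm wide, middle line x = 11.5, z 3 to 7, from y = -128 to the head (y 67 to 116); jaws y 92 to 128. Centre of mass y = 31: grip there.
- caliper_jaw_end (a point): Jaw end of the caliper, on its long axis at y = +128 mm, z = 5 mm.
- usb_stick: Dark memory stick, 54x20x9 mm, in the upper drawer along its +y side wall. Origin: middle of its underside. Stays in the drawer.
- gauge_block: Flat steel block, 30x35x9 mm, in the upper drawer near its -y side wall. Origin: middle of its underside. Stays in the drawer.
- eraser: Eraser in a blue sleeve, 43x23x12 mm, in the upper drawer near its -y side wall. Origin: middle of its underside. Stays in the drawer.
- collar: Steel set collar, ring 23 mm across and 12 mm high, in the front +y corner of the upper drawer. Origin: middle of its underside. Stays in the drawer.
- sticky_notes: Block of sticky notes, 77x77x15 mm, on the desk near the robot. Leave alone.
- binder_clip_0: Black binder clip, 32x27x32 mm, standing on the desk. Leave alone.
- binder_clip_1: Black binder clip, 32x27x32 mm, standing on the desk. Leave alone.

How it is judged:
On the way, in this order (a step that is already met when the one before it is completed fails the run):
1. the upper drawer is pulled out to its stop (value of joint drawer above 0.135 m), for 0.2 s.
2. the caliper is held tipped jaw end up, with its plain end still under the unit's top (contact force between the fingers and caliper above 1 N and angle between caliper's own z axis and vertical above 0.12 rad and x of caliper in the frame of cabinet above -0.22 m), for 0.05 s.
At the end, for the whole second after the job is handed in: The fingers hold the caliper at rest, face up, level within 15 degrees, jaw end 190 mm and middle 185 mm or more above the desk (unit: 140), middle 270 mm or more in front of the unit's middle, not touching the unit; drawer open 135 mm or more; memory stick, block, eraser, collar still in it (contact force between the fingers and caliper above 1.5 N and contact force between cabinet and caliper below 0.05 N and height (world z) of caliper_jaw_end above 0.19 m and angle between caliper's own z axis and vertical below 0.26 rad and linear speed of caliper below 0.03 m/s and angular speed of caliper below 0.25 rad/s and horizontal distance between each of usb_stick, gauge_block, eraser, collar and drawer_floor below 0.17 m and z of usb_stick in the frame of drawer_floor between -0.01 and 0.03 m and z of gauge_block in the frame of drawer_floor between -0.01 and 0.03 m and z of eraser in the frame of drawer_floor between -0.01 and 0.03 m and z of collar in the frame of drawer_floor between -0.01 and 0.03 m and height (world z) of caliper above 0.185 m and x of caliper in the frame of cabinet below -0.27 m and value of joint drawer above 0.135 m); the arm keeps its last pose, push and grip.
It fails at once if the caliper is forced against the unit or drawer (over 30 N) (contact force between cabinet and caliper above 30 N).
It fails at once if a loose thing on the desk is displaced by more than 30 mm (distance of any of sticky_notes, binder_clip_0, binder_clip_1 from where it was at the start of the episode above 0.03 m).
It also fails if it takes over 51 s, if anything falls off the work surface, if the arm or the gripper's body presses on something with over 40 N, if the wrist force passes 120 N, or if a joint passes its speed limit or range.

## Working session

There is one attempt and no reset: what is moved stays moved. The work goes in short steps, Python scripts to look and compute and a shell command to move; the robot and the scene stay as the last step left them, time stands still between calls to the robot, and variables do not carry over. Pictures are saved under pics/ and viewed, at most 12 in all, crops included, and the job is handed in when it is done.

```bash
mkdir -p pics; ls
python3 - <<'E'
from bench import env,optics
import cv2,numpy as np
s=env.read_state();print({k:np.round(v,3).tolist() for k,v in s.items()})
for n in ["scene","top"]:
    c=optics.calibration(n);print(n,{k:np.round(v,4).tolist() for k,v in c.items()})
    cv2.imwrite(f"pics/{n}0.png",optics.read_camera(n)[:,:,::-1])
print(optics.calibration("wrist"))
E
```

```text
pics
{'clock': 0.0, 'qpos': [1.033, 0.105, 0.096, 1.564, 0.0, 1.353], 'qvel': [-0.0, 0.001, 0.001, -0.001, 0.002, 0.001], 'joint_torque': [0.001, -55.693, 50.365, 0.017, -0.0, 0.0], 'ee_pos': [0.188, 0.569, 0.23], 'ee_rot': [-0.5, -3.101, 0.002], 'contact_force': [0.089, 0.689, 0.095], 'moment': [0.034, -0.021, 0.004], 'grasp_force': 0.0, 'opening': 0.086}
scene {'fx': 482.0781, 'fy': 482.0781, 'cx': 321.3128, 'cy': 238.6001, 'k1': 0.033, 'rvec': [2.0243, -1.0037, 0.5348], 'tvec': [-0.4728, 0.2429, 0.7757]}
top {'fx': 598.3572, 'fy': 598.3572, 'cx': 304.8196, 'cy': 244.6822, 'k1': -0.1532, 'rvec': [2.1143, -2.1293, 0.2079], 'tvec': [-0.2236, 0.5374, 1.3045]}
{'fx': 409.418236675876, 'fy': 409.418236675876, 'cx': 315.85958255419916, 'cy': 242.46061050982803, 'k1': -0.09491642046991991, 'T_tool_cam': array([[ 6.09600362e-04, -9.61344660e-01, -2.75347187e-01,
         6.99243717e-02],
       [ 9.99999748e-01,  4.85602048e-04,  5.18506380e-04,
        -2.78129314e-04],
       [-3.64754182e-04, -2.75347433e-01,  9.61344713e-01,
        -1.42828919e-01],
       [ 0.00000000e+00,  0.00000000e+00,  0.00000000e+00,
         1.00000000e+00]])}
```

View pics/scene0.png

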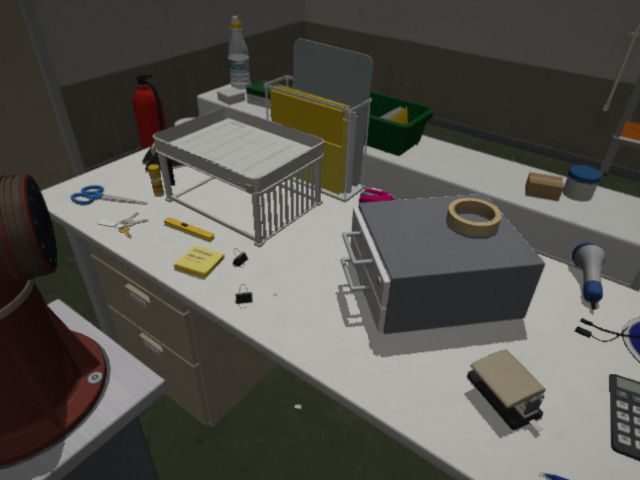

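View pics/top0.png

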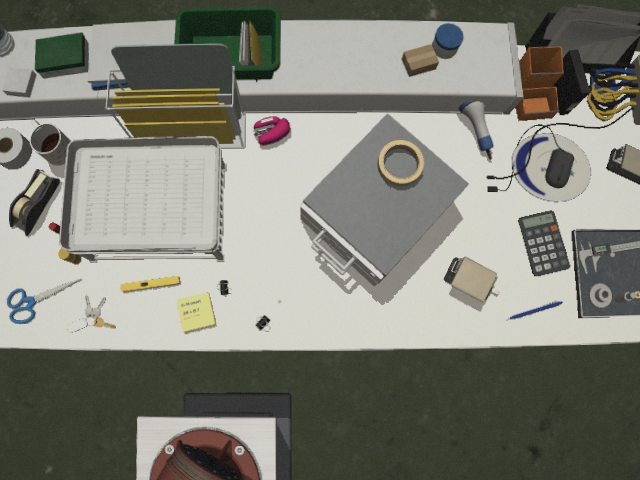

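The scene view shows the unit with its front at about (365,260), handle bars on the front left. The top view shows the top panel with corners at about (388,115), (467,183), (384,275), (302,205) and the handle at about (332,252). The clips at (224,287) and (263,323) are low and near the pull path.

```bash
cat > h.py <<'E'
import numpy as np,cv2
from scipy.spatial.transform import Rotation as R
from bench import env,optics
def cam(n,s=None):
    c=optics.calibration(n)
    if n=="wrist":
        s=s or env.read_state();T=np.eye(4);T[:3,:3]=R.from_rotvec(s['ee_rot']).as_matrix();T[:3,3]=s['ee_pos'];T=T@c['T_tool_cam']
    else:
        T=np.eye(4);T[:3,:3]=R.from_rotvec(c['rvec']).as_matrix();T[:3,3]=c['tvec'];T=np.linalg.inv(T)
    K=np.array([[c['fx'],0,c['cx']],[0,c['fy'],c['cy']],[0,0,1]]);return K,np.array([c['k1'],0,0,0.]),T
def ray(C,px):
    K,d,T=C;u=cv2.undistortPoints(np.array(px,float).reshape(-1,1,2),K,d)[:,0]
    v=np.c_[u,np.ones(len(u))]@T[:3,:3].T;return T[:3,3],v
def onz(C,px,z):
    o,v=ray(C,px);return o+v*((z-o[2])/v[:,2])[:,None]
def proj(C,P):
    K,d,T=C;M=np.linalg.inv(T);return cv2.projectPoints(np.array(P,float).reshape(-1,1,3),cv2.Rodrigues(M[:3,:3])[0],M[:3,3],K,d)[0][:,0]
E
python3 - <<'E'
from h import *
C=cam("top");im=cv2.imread("pics/top0.png")
hsv=cv2.cvtColor(im,cv2.COLOR_BGR2HSV)
m=((hsv[...,2]>70)&(hsv[...,2]<125)&(hsv[...,1]<40)).astype(np.uint8)
mm=np.zeros_like(m);mm[95:300,285:485]=m[95:300,285:485]
mm=cv2.morphologyEx(mm,cv2.MORPH_OPEN,np.ones((7,7)))
c=max(cv2.findContours(mm,0,2)[0],key=cv2.contourArea)
a=cv2.approxPolyDP(cv2.convexHull(c),8,True)[:,0];print(a.tolist(),im[200,380])
for p in (a,[[388,115],[467,183],[384,275],[302,205]]):
    P=onz(C,p,.14);print(P.round(4).tolist(),[round(np.linalg.norm(P[i]-P[i-1]),4) for i in range(len(P))])
print("clips,notes",onz(C,[[224,287],[263,323],[197,312]],.015).round(3))
bar=[[315,236],[351,264]];print("bar est",onz(C,bar,.117).round(3))
v=im[100:290,290:480];cv2.imwrite("pics/c1.png",cv2.resize(v,None,fx=3.1,fy=3.1,interpolation=2))
E
```

```text
[[467, 95], [455, 112], [285, 110], [285, 95]] [129 130 130]
[[0.8638, -0.5994, 0.14], [0.8214, -0.5682, 0.14], [0.8254, -0.1851, 0.14], [0.862, -0.185, 0.14]] [np.float64(0.4143), np.float64(0.0526), np.float64(0.3832), np.float64(0.0366)]
[[0.8128, -0.4152, 0.14], [0.654, -0.5836, 0.14], [0.4526, -0.3932, 0.14], [0.6055, -0.2217, 0.14]] [np.float64(0.2836), np.float64(0.2314), np.float64(0.2772), np.float64(0.2298)]
clips,notes [[ 0.445 -0.04   0.015]
 [ 0.362 -0.131  0.015]
 [ 0.387  0.021  0.015]]
bar est [[ 0.542 -0.249  0.117]
 [ 0.48  -0.326  0.117]]
```

View pics/c1.png

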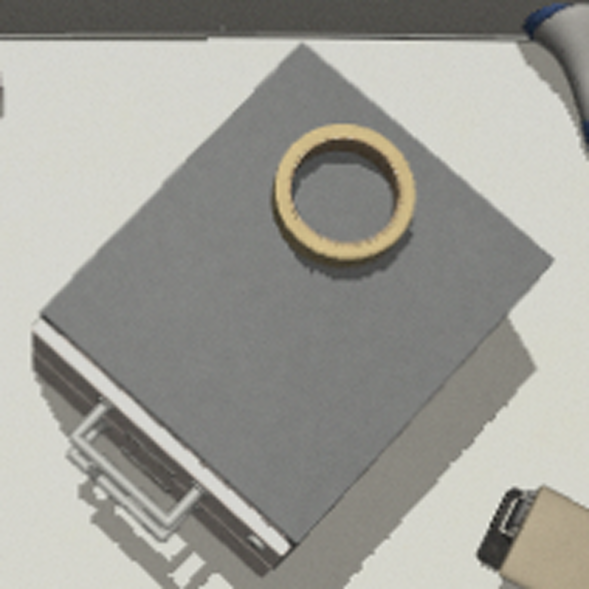

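The crop shows the panel corners at about (303,43), (555,261), (297,547), (41,318) in crop pixels, and the handle bar at about (75,440)–(175,528).

Run:
```python
from h import *
C=cam("top");q=np.array([[303,43],[555,261],[297,547],[41,318]])/3.1+[290,100]
P=onz(C,q,.14)[:,:2]
M=np.array([[.145,.12],[.145,-.12],[-.133,-.12],[-.133,.12]])
# rigid fit
mc,pc=M.mean(0),P.mean(0);H=(M-mc).T@(P-pc);th=np.arctan2(H[0,1]-H[1,0],H[0,0]+H[1,1])
r=np.array([[np.cos(th),-np.sin(th)],[np.sin(th),np.cos(th)]]);t=pc-r@mc
print("yaw",th,"t",t,"res mm",((M@r.T+t-P)*1e3).round(1).tolist())
np.save("cab.npy",[t[0],t[1],th])
hd=r@[-.178,0]+t;print("handle",hd,np.hypot(*hd));e=r@[-.328,0]+t;print("opened",e,np.hypot(*e))
b=[np.r_[r@[-.178,y]+t,.117] for y in(-.044,.044)];print("bar crop px",((proj(C,b)-[290,100])*3.1).round())
s=env.read_state();Rt=R.from_rotvec(s['ee_rot']).as_matrix();print(Rt.round(3))
# desired: tool y along cabinet x
cx=r[:,0];ang=lambda v:np.arctan2(v[1],v[0])
want=Rt.T@np.r_[cx,0];print("turn",np.arctan2(-want[0],want[1]))
d=np.r_[hd,.25]-s['ee_pos'];print("shift units to above handle z.25",Rt.T@d/.04)
```

```text
yaw -0.7543824593116268 t [ 0.62740981 -0.40190188] res mm [[-0.3, 1.0], [-0.4, -0.7], [-1.1, -1.3], [1.8, 1.0]]
handle [ 0.49770217 -0.28000058] 0.5710584710106283
opened [ 0.38839798 -0.17727476] 0.42694183892844684
bar crop px [[169. 527.]
 [ 76. 442.]]
[[-0.949  0.314 -0.001]
 [ 0.314  0.949 -0.001]
 [ 0.    -0.001 -1.   ]]
turn 2.0053617305622984
shift units to above handle z.25 [-14.01435741 -17.72609155  -0.46823239]
```

```bash
cat > goto.py <<'E'
import sys
from h import *
# usage: cabx caby z yawmode ; mode 'h' tool y=cab x, 'c' tool y=cab y ; or w x y for world
s=env.read_state();Rt=R.from_rotvec(s['ee_rot']).as_matrix()
x,y,th=np.load("cab.npy");r=np.array([[np.cos(th),-np.sin(th)],[np.sin(th),np.cos(th)]])
a=[float(v) for v in sys.argv[1:4]];p=r@a[:2]+[x,y]
ex=float(sys.argv[5]) if len(sys.argv)>5 else 0
if len(sys.argv)>6:p=np.array(a[:2])
k=r[:,0] if sys.argv[4]=='h' else r[:,1]
k=np.array([[np.cos(ex),-np.sin(ex)],[np.sin(ex),np.cos(ex)]])@k
w=Rt.T@np.r_[k,0]
print("units",(Rt.T@(np.r_[p,a[2]]-s['ee_pos'])/.04).round(3),"turn",np.arctan2(-w[0],w[1]).round(3),"cabpos",(r.T@(s['ee_pos'][:2]-[x,y])).round(4),"z",round(s['ee_pos'][2],4),"t",s['clock'],"F",np.round(s['contact_force'],1))
E
python3 -m crank '[[[0.3,-0.9,-0.86,-0.1,0.14],[0.3,-1.8,-1.73,-0.2,0.28],[0.3,-2.6,-2.6,-0.3,0.42],[0.3,-3.5,-3.46,-0.4,0.56],[0.3,-4.38,-4.32,-0.5,0.7]]]'
python3 goto.py 0.43 0.0 0.25 h 0 w
```

```text
clock: 0.6
ee_pos: [0.3009, 0.3487, 0.2511]
ee_rot: [1.54, 2.738, -0.0]
contact_force: [1.8, -0.4, 0.9]
opening: 0.0256
grasp_force: 0.0
units [-9.128 -1.767  0.028] turn 1.3 cabpos [-0.752   0.3234] z 0.2511 t 0.6 F [ 1.8 -0.4  0.9]
```

```bash
python3 -m crank '[[[0.3,-1.2,-0.23,0,0.14],[0.3,-2.4,-0.46,0,0.28],[0.3,-3.6,-0.69,0,0.42],[0.3,-4.8,-0.92,0,0.56],[0.3,-6,-1.15,0,0.7]]]'
python3 goto.py -0.178 0 0.22 h
```

```text
clock: 1.1
ee_pos: [0.3872, 0.1201, 0.2512]
ee_rot: [2.386, 2.043, 0.001]
contact_force: [1.6, 0.5, -0.0]
opening: 0.0255
grasp_force: 0.0
units [-9.457  4.27   0.779] turn 0.6 cabpos [-0.5325  0.2158] z 0.2512 t 1.1 F [ 1.6  0.5 -0. ]
```

```bash
python3 -m crank '[[[0.3,-1.05,0.5,0,0.12],[0.3,-2.1,1,0,0.24],[0.3,-3.15,1.5,0,0.36],[0.3,-4.2,2,0,0.48],[0.3,-5.25,2.4,0,0.6]]]'
python3 goto.py -0.178 0 0.2 h
```

```text
clock: 1.6
ee_pos: [0.451, -0.1021, 0.251]
ee_rot: [-2.883, -1.247, -0.0]
contact_force: [1.4, 0.4, 0.4]
opening: 0.0254
grasp_force: 0.0
units [-2.441  3.897  1.273] turn -0.0 cabpos [-0.3339  0.0977] z 0.251 t 1.6 F [1.4 0.4 0.4]
```

```bash
python3 -m crank '[[[0.3,-0.6,0.97,0.2,0],[0.3,-1.2,1.94,0.4,0],[0.3,-1.8,2.9,0.6,0],[0.3,-2.44,3.9,0.8,0],[0.3,-2.44,3.9,1,0]]]'
python3 goto.py -0.178 0 0.105 h
python3 - <<'E'
from h import *
C=cam("wrist");im=optics.read_camera("wrist");cv2.imwrite("pics/w1.png",im[:,:,::-1])
x,y,th=np.load("cab.npy");r=np.array([[np.cos(th),-np.sin(th)],[np.sin(th),np.cos(th)]])
print(proj(C,[np.r_[r@[-.178,v]+[x,y],.117] for v in(-.044,0,.044)]).round())
E
```

```text
clock: 2.1
ee_pos: [0.4984, -0.2822, 0.2083]
ee_rot: [-2.881, -1.248, 0.003]
contact_force: [0.5, -0.2, -0.8]
opening: 0.0255
grasp_force: 0.0
units [ 0.03  -0.043  2.582] turn 0.001 cabpos [-0.176  -0.0011] z 0.2083 t 2.1 F [ 0.5 -0.2 -0.8]
[[313. 312.]
 [313. 245.]
 [313. 170.]]
```

View pics/w1.png

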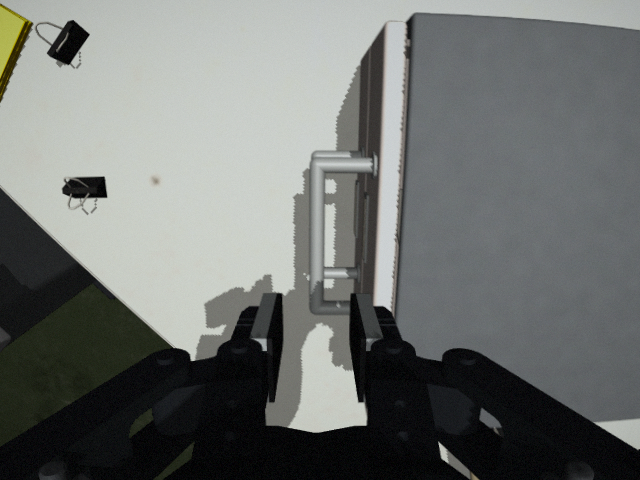

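The wrist view shows the bar at column ≈317, rows 152–312, midway between the fingers: well aligned.

```bash
python3 -m crank '[[[0.3,0,0,0.8,0],[0.3,0,0,1.6,0],[0.3,0,0,2.2,0],[0.3,0,0,2.6,0],[0.3,0,0,2.6,0]]]'
python3 -m crank '[[[0,0,0,0,0],[0,0,0,0,0],[0,0,0,0,0],[0,0,0,0,0]]]'
python3 goto.py -0.335 0 0.105 h
```

```text
clock: 2.65
ee_pos: [0.4976, -0.276, 0.1053]
ee_rot: [-2.877, -1.255, 0.002]
contact_force: [-0.1, -0.9, -0.9]
opening: 0.0256
grasp_force: 0.0
clock: 3.05
ee_pos: [0.4994, -0.278, 0.1088]
ee_rot: [2.879, 1.254, 0.002]
contact_force: [0.6, 2.6, 6.4]
opening: 0.0067
grasp_force: 59.2
units [-0.043 -3.922  0.088] turn 0.005 cabpos [-0.1782  0.0026] z 0.1088 t 3.05 F [0.6 2.6 6.4]
```

```bash
python3 -m crank '[[[0,0,-0.4,0,0],[0,0,-0.9,0,0],[0,0,-1.4,0,0],[0,0,-1.9,0,0],[0,0,-2.4,0,0]]]'
python3 -m crank '[[[0,0,-0.4,0,0],[0,0,-0.8,0,0],[0,0,-1.1,0,0],[0,0,-1.3,0,0],[0,0,-1.3,0,0]]]'
python3 goto.py -0.328 0 0.105 h
```

```text
clock: 3.55
ee_pos: [0.4297, -0.212, 0.1088]
ee_rot: [2.878, 1.255, 0.007]
contact_force: [7.6, 4.1, 6.7]
opening: 0.0061
grasp_force: 60.4
clock: 4.05
ee_pos: [0.3924, -0.1767, 0.1088]
ee_rot: [2.877, 1.255, 0.009]
contact_force: [10.7, 6.6, 1.6]
opening: 0.0062
grasp_force: 60.9
units [-0.079 -0.064  0.095] turn 0.006 cabpos [-0.3255  0.0032] z 0.1088 t 4.05 F [10.7  6.6  1.6]
```

```bash
python3 -m crank '[[[0.3,0,0,0,0],[0.3,0,0,0,0],[0.3,0,0,0,0],[0.3,0,0,-0.8,0],[0.3,0,0,-1.8,0]]]'
python3 -m crank '[[[0.3,0,0,-1,-0.14],[0.3,0,0.5,-2,-0.28],[0.3,0,1,-3,-0.42],[0.3,0,1,-3,-0.56],[0.3,0,1,-3,-0.7]]]'
python3 goto.py -0.22 0 0.3 c
```

```text
clock: 4.55
ee_pos: [0.3891, -0.1762, 0.1785]
ee_rot: [-2.877, -1.253, 0.003]
contact_force: [0.8, -1.0, 0.1]
opening: 0.0256
grasp_force: 0.0
clock: 5.05
ee_pos: [0.4202, -0.2052, 0.3005]
ee_rot: [2.268, 2.171, -0.0]
contact_force: [0.1, -0.5, -1.1]
opening: 0.0257
grasp_force: 0.0
units [-1.1    1.222  0.015] turn -0.86 cabpos [-0.2858  0.0014] z 0.3005 t 5.05 F [ 0.1 -0.5 -1.1]
```

```bash
python3 -m crank '[[[0.8,-0.22,0.24,0,-0.14],[0.8,-0.44,0.48,0,-0.28],[0.8,-0.66,0.73,0,-0.42],[0.8,-0.88,0.97,0,-0.56],[0.8,-1.1,1.22,0,-0.7]]]'
python3 -m crank '[[[0.8,0,0,0,-0.14],[0.8,0,0,0,-0.16],[0.8,0,0,0,-0.16]]]'
python3 goto.py -0.22 0 0.3 c
python3 - <<'E'
from h import *
C=cam("wrist");im=optics.read_camera("wrist");cv2.imwrite("pics/w2.png",im[:,:,::-1]);np.savez("w2.npz",K=C[0],d=C[1],T=C[2])
C=cam("top");im=optics.read_camera("top");cv2.imwrite("pics/t2.png",cv2.resize(im[150:340,220:410,::-1],None,fx=3.1,fy=3.1,interpolation=2))
E
```

```text
clock: 5.55
ee_pos: [0.4663, -0.2511, 0.2991]
ee_rot: [-1.386, -2.818, 0.0]
contact_force: [-0.1, -0.1, -0.1]
opening: 0.068
grasp_force: 0.0
clock: 5.85
ee_pos: [0.466, -0.2505, 0.2992]
ee_rot: [-1.169, -2.915, -0.0]
contact_force: [0.0, 0.2, -0.0]
opening: 0.0685
grasp_force: 0.0
units [-0.033  0.006 -0.021] turn -0.008 cabpos [-2.213e-01 -2.000e-04] z 0.2992 t 5.85 F [ 0.   0.2 -0. ]
```

View pics/w2.png

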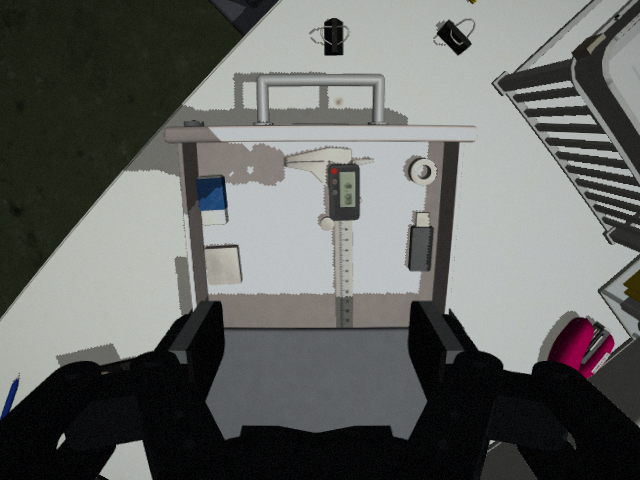

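The wrist view shows the caliper: head at columns 330–360, rows 165–220; beam running down at column ≈344 to the panel edge at row 327; jaws at rows 148–180. Block, eraser, stick and collar lie well to the sides.

Run:
```python
from h import *
im=cv2.imread("pics/w2.png",0);z=np.load("w2.npz");C=(z['K'],z['d'],z['T'])
x,y,th=np.load("cab.npy");r=np.array([[np.cos(th),-np.sin(th)],[np.sin(th),np.cos(th)]])
cab=lambda P:(P[:,:2]-[x,y])@r
for v in (235,250,265,280,290): print(v,im[v,326:366].tolist())
f=lambda p,h:print(p,h,(cab(onz(C,[p],h))*1e3).round(1))
f((344,220),.09);f((344,165),.097);f((320,148),.09);f((285,160),.087);f((320,327),.14);f((320,140),.132);f((320,126),.132);f((423,171),.094);f((228,222),.09);f((410,240),.09)
f((198,180),.122);f((445,180),.122)
```

```text
235 [191, 190, 190, 193, 192, 191, 152, 123, 125, 147, 160, 160, 157, 131, 115, 145, 164, 173, 173, 174, 174, 173, 174, 170, 171, 173, 158, 178, 193, 191, 191, 193, 190, 191, 190, 193, 190, 190, 191, 192]
250 [190, 193, 188, 189, 193, 193, 155, 128, 111, 141, 159, 159, 161, 137, 125, 136, 143, 151, 148, 114, 86, 90, 142, 171, 171, 177, 180, 188, 191, 192, 192, 192, 189, 193, 192, 192, 191, 191, 191, 191]
265 [191, 193, 191, 191, 191, 190, 152, 124, 102, 143, 159, 160, 161, 154, 150, 146, 152, 163, 169, 169, 172, 169, 170, 172, 175, 174, 160, 178, 190, 192, 190, 193, 191, 191, 191, 191, 193, 193, 190, 192]
280 [192, 191, 192, 191, 192, 191, 192, 150, 127, 129, 154, 162, 158, 154, 136, 130, 139, 146, 157, 142, 121, 114, 147, 170, 173, 177, 158, 179, 189, 191, 188, 189, 190, 189, 190, 192, 193, 190, 193, 191]
290 [190, 188, 188, 192, 191, 190, 190, 192, 154, 121, 148, 160, 160, 159, 129, 116, 123, 133, 146, 146, 132, 115, 140, 166, 174, 174, 178, 187, 190, 193, 189, 192, 188, 191, 189, 193, 189, 192, 189, 191]
(344, 220) 0.09 [[-210.8   24.4]]
(344, 165) 0.097 [[-259.5   23.4]]
(320, 148) 0.09 [[-273.2    3.6]]
(285, 160) 0.087 [[-263.2  -26.4]]
(320, 327) 0.14 [[-132.7    2.3]]
(320, 140) 0.132 [[-281.2    3.2]]
(320, 126) 0.132 [[-291.3    3.2]]
(423, 171) 0.094 [[-254.   91.]]
(228, 222) 0.09 [[-209.9  -78.3]]
(410, 240) 0.09 [[-192.1   83.9]]
(198, 180) 0.122 [[-251.4  -92.8]]
(445, 180) 0.122 [[-250.   101.6]]
```

```bash
python3 - <<'E'
from h import *
z=np.load("w2.npz");C=(z['K'],z['d'],z['T'])
x,y,th=np.load("cab.npy");r=np.array([[np.cos(th),-np.sin(th)],[np.sin(th),np.cos(th)]])
P=(onz(C,[(342.7,235),(342.9,250),(342.8,265),(343,280),(343.5,290)],.088)[:,:2]-[x,y])@r;print((P*1e3).round(1))
E
python3 goto.py -0.18 0.0235 0.15 c
```

```text
[[-196.6   23.5]
 [-182.6   23.8]
 [-168.2   23.9]
 [-153.6   24.2]
 [-143.6   24.8]]
units [-1.03   0.6    3.734] turn -0.009 cabpos [-2.214e-01 -1.000e-04] z 0.2994 t 5.95 F [-0.4 -0.2  0.3]
```

```bash
python3 -m crank '[[[0.5,-0.3,0.2,0.9,-0.02],[0.5,-0.7,0.4,1.8,-0.03],[0.5,-1.03,0.6,2.7,-0.03],[0.5,-1.03,0.6,3.7,-0.03],[0.5,-1.03,0.6,3.7,-0.03]]]'
python3 goto.py -0.18 0.0238 0.083 c 0.02
python3 - <<'E'
from h import *
C=cam("wrist");im=optics.read_camera("wrist");cv2.imwrite("pics/w3.png",im[:,:,::-1])
E
```

```text
clock: 6.45
ee_pos: [0.5099, -0.2591, 0.1454]
ee_rot: [-1.12, -2.926, -0.005]
contact_force: [0.2, 1.0, -0.2]
opening: 0.0429
grasp_force: 0.0
units [-0.101  0.003  1.559] turn 0.003 cabpos [-0.1834  0.0236] z 0.1454 t 6.45 F [ 0.2  1.  -0.2]
```

View pics/w3.png

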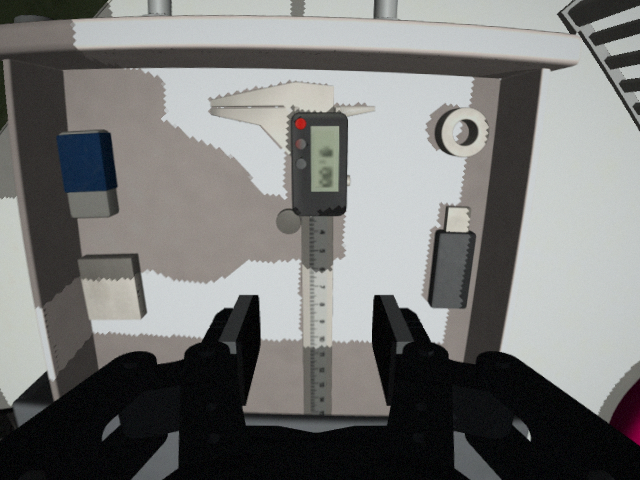

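The beam (column ≈318) runs midway between the fingers (259 and 373), with clear room on all sides.

```bash
python3 -m crank '[[[0.5,-0.05,0,0.6,0],[0.5,-0.05,0,1.1,0],[0.5,-0.05,0,1.4,0],[0.5,-0.05,0,1.52,0],[0.5,-0.05,0,1.52,0]]]'
python3 -m crank '[[[0,0,0,0,0],[0,0,0,0,0],[0,0,0,0,0],[0,0,0,0,0],[0,0,0,0,0]]]'
python3 goto.py -0.18 0.0238 0.083 c 0.02
```

```text
clock: 7.0
ee_pos: [0.5143, -0.2631, 0.0915]
ee_rot: [1.121, 2.934, -0.0]
contact_force: [0.1, 0.2, 0.8]
opening: 0.0429
grasp_force: 0.0
clock: 7.5
ee_pos: [0.5141, -0.2628, 0.0906]
ee_rot: [1.121, 2.935, 0.0]
contact_force: [-0.1, -0.2, 0.3]
opening: 0.0001
grasp_force: 0.0
units [0.054 0.003 0.191] turn 0.005 cabpos [-0.1778  0.0237] z 0.0906 t 7.5 F [-0.1 -0.2  0.3]
```

```bash
python3 -m crank '[[[0.5,0,0,0,0],[0.5,0,0,0,0],[0.5,0,0,0,0],[0.5,0,0,0.1,0],[0.5,0,0,0.1,0]]]'
python3 -m crank '[[[0.5,0,0,0.05,0],[0.5,0,0,0.08,0],[0.5,0,0,0.08,0]]]'
python3 goto.py -0.178 0.0238 0.083 c 0.02
```

```text
clock: 8.0
ee_pos: [0.5137, -0.2626, 0.0858]
ee_rot: [-1.121, -2.934, -0.001]
contact_force: [1.1, -0.7, -0.3]
opening: 0.0428
grasp_force: 0.0
clock: 8.3
ee_pos: [0.5139, -0.2627, 0.083]
ee_rot: [-1.121, -2.934, -0.0]
contact_force: [0.1, 0.5, 1.1]
opening: 0.0426
grasp_force: 0.0
units [-0.001  0.002  0.   ] turn 0.005 cabpos [-0.178   0.0237] z 0.083 t 8.3 F [0.1 0.5 1.1]
```

```bash
python3 -m crank '[[[0,0,0,0,0],[0,0,0,0,0],[0,0,0,0,0],[0,0,0,0,0],[0,0,0,0,0]]]'
python3 goto.py -0.178 0.0238 0.083 c 0.02
```

```text
clock: 8.8
ee_pos: [0.5141, -0.263, 0.0836]
ee_rot: [1.121, 2.934, -0.0]
contact_force: [-0.4, 0.9, 3.7]
opening: 0.0148
grasp_force: 58.8
units [0.008 0.004 0.015] turn 0.005 cabpos [-0.1777  0.0237] z 0.0836 t 8.8 F [-0.4  0.9  3.7]
```

```bash
python3 -m crank '[[[0,0,0,-0.2,0],[0,0,0,-0.4,0],[0,0,0,-0.6,0],[0,0,0,-0.8,0],[0,0,0,-0.9,0]]]'
python3 goto.py -0.178 0.0238 0.083 c 0.02
python3 - <<'E'
from h import *
cv2.imwrite("pics/w4.png",optics.read_camera("wrist")[:,:,::-1])
E
```

```text
clock: 9.3
ee_pos: [0.5144, -0.2631, 0.1206]
ee_rot: [1.121, 2.934, -0.0]
contact_force: [0.3, 0.2, -1.8]
opening: 0.0146
grasp_force: 58.7
units [0.017 0.001 0.939] turn 0.005 cabpos [-0.1774  0.0238] z 0.1206 t 9.3 F [ 0.3  0.2 -1.8]
```

View pics/w4.png

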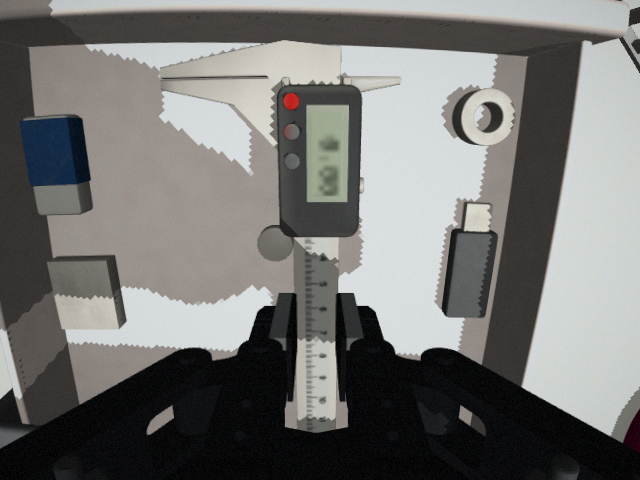

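The caliper is held between the pads and lifted, still about level, with everything else undisturbed. Now ease up against the panel edge to tip it.

```bash
python3 -m crank '[[[0,0,0,-0.05,0],[0,0,0,-0.1,0],[0,0,0,-0.15,0],[0,0,0,-0.2,0]]]'
python3 -m crank '[[[0,0,0,-0.04,0],[0,0,0,-0.08,0],[0,0,0,-0.08,0]]]'
python3 -m crank '[[[0,0,0,-0.04,0],[0,0,0,-0.08,0],[0,0,0,-0.08,0]]]'
```

```text
clock: 9.75
ee_pos: [0.5139, -0.2627, 0.1272]
ee_rot: [-1.121, -2.934, -0.0]
contact_force: [-0.2, 0.0, -1.4]
opening: 0.0145
grasp_force: 58.7
clock: 10.05
ee_pos: [0.514, -0.2628, 0.1305]
ee_rot: [-1.121, -2.935, -0.0]
contact_force: [0.7, -1.7, -3.0]
opening: 0.0142
grasp_force: 58.6
clock: 10.35
ee_pos: [0.5139, -0.2627, 0.1331]
ee_rot: [-1.121, -2.934, -0.001]
contact_force: [2.7, -2.1, -9.2]
opening: 0.0143
grasp_force: 58.6
```

```bash
python3 -m crank '[[[0,0,0,-0.02,0],[0,0,0,-0.04,0],[0,0,0,-0.05,0]]]'
python3 -m crank '[[[0,0,0,-0.02,0],[0,0,0,-0.04,0],[0,0,0,-0.05,0]]]'
python3 - <<'E'
from h import *
cv2.imwrite("pics/s5.png",cv2.resize(optics.read_camera("scene")[150:350,250:450,::-1],None,fx=3,fy=3,interpolation=2))
cv2.imwrite("pics/w5.png",optics.read_camera("wrist")[:,:,::-1])
E
```

```text
clock: 10.65
ee_pos: [0.5137, -0.2628, 0.1354]
ee_rot: [-1.121, -2.934, 0.0]
contact_force: [1.6, -2.7, -10.3]
opening: 0.0145
grasp_force: 58.6
clock: 10.95
ee_pos: [0.5136, -0.2627, 0.1376]
ee_rot: [-1.121, -2.934, 0.0]
contact_force: [0.2, -2.9, -11.6]
opening: 0.0145
grasp_force: 58.6
```

View pics/w5.png

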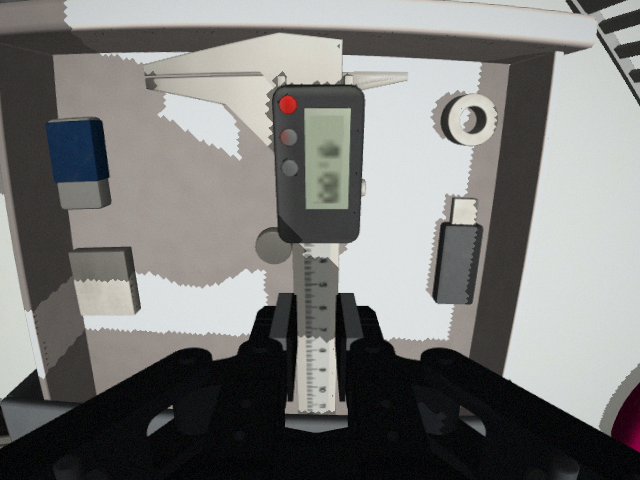

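Head and jaws appear larger and nearer, jaw tip edge at row ≈38 (was 45): it is tipping. Estimate the tilt from that.

Run:
```python
from h import *
c=optics.calibration("wrist");K=np.array([[c['fx'],0,c['cx']],[0,c['fy'],c['cy']],[0,0,1]]);C=(K,np.array([c['k1'],0,0,0]),c['T_tool_cam'])
# tool frame: x to jaws; -z up. beam mid at grip (0,-.004). head/near edges: rows
for th in np.arange(-.05,.31,.05):
    q=lambda d,h:[d*np.cos(th)-h*np.sin(th),0,-.0035-(d*np.sin(th)+h*np.cos(th))]
    w=lambda d,h,y:[q(d,h)[0],y,q(d,h)[2]]
    P=proj(C,[q(.039,.008),q(.099,.003),w(.065,.010,-.015),w(.065,.010,.015)])
    print(round(th,2),"head end row",P[0,1].round(1),"jaw end row",P[1,1].round(1))
```

```text
-0.05 head end row 220.3 jaw end row 33.5
0.0 head end row 222.6 jaw end row 30.1
0.05 head end row 225.3 jaw end row 27.3
0.1 head end row 228.4 jaw end row 25.3
0.15 head end row 231.8 jaw end row 24.0
0.2 head end row 235.5 jaw end row 23.6
0.25 head end row 239.6 jaw end row 24.3
0.3 head end row 244.1 jaw end row 26.1
```

View pics/s5.png

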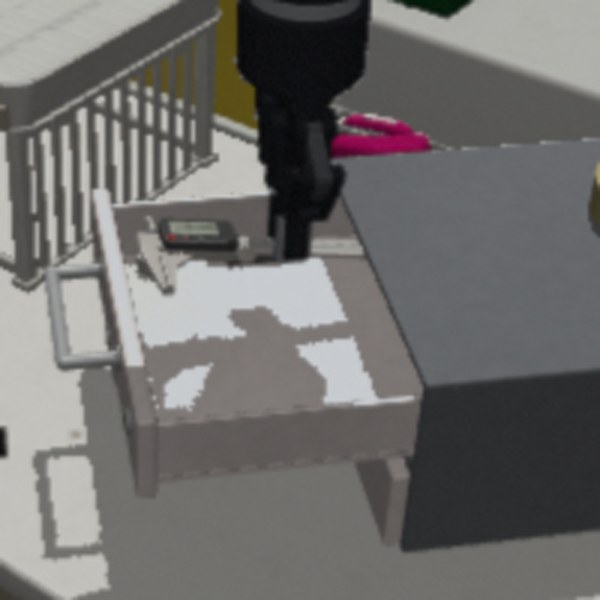

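The scene crop shows the caliper slightly jaw-up (about 0.1 rad) relative to the drawer side, head at (200,235). Tip some 4 mm more.

```bash
python3 -m crank '[[[0,0,0,-0.02,0],[0,0,0,-0.04,0],[0,0,0,-0.05,0]]]'
python3 -m crank '[[[0,0,0,-0.02,0],[0,0,0,-0.04,0],[0,0,0,-0.05,0],[0,0,0,-0.05,0]]]'
python3 - <<'E'
from h import *
cv2.imwrite("pics/s6.png",cv2.resize(optics.read_camera("scene")[190:270,270:390,::-1],None,fx=6,fy=6,interpolation=2))
cv2.imwrite("pics/w6.png",optics.read_camera("wrist")[:,:,::-1])
for n in (4,5,6):
    im=cv2.imread(f"pics/w{n}.png");g=im.max(2)
    # head width at mid rows and lower end row
    print(n,[(np.where(g[v,250:390]<75)[0][[0,-1]]+250).tolist() for v in (110,130,200,220)], [int(v) for v in np.where(np.abs(np.diff(g[215:275,310].astype(int)))>30)[0]+215])
E
```

```text
clock: 11.35
ee_pos: [0.5137, -0.2627, 0.1398]
ee_rot: [-1.121, -2.934, 0.0]
contact_force: [-1.8, -1.3, -9.1]
opening: 0.014
grasp_force: 58.6
clock: 11.75
ee_pos: [0.514, -0.2628, 0.142]
ee_rot: [1.121, 2.935, 0.0]
contact_force: [-3.1, -0.2, -9.0]
opening: 0.0143
grasp_force: 58.6
4 [[277, 360], [277, 360], [280, 358], [280, 357]] [236, 249, 254]
5 [[272, 363], [273, 363], [277, 359], [278, 359]] [242, 254, 255]
6 [[269, 364], [270, 364], [275, 360], [276, 359]] [242, 243, 244, 260]
```

View pics/s6.png

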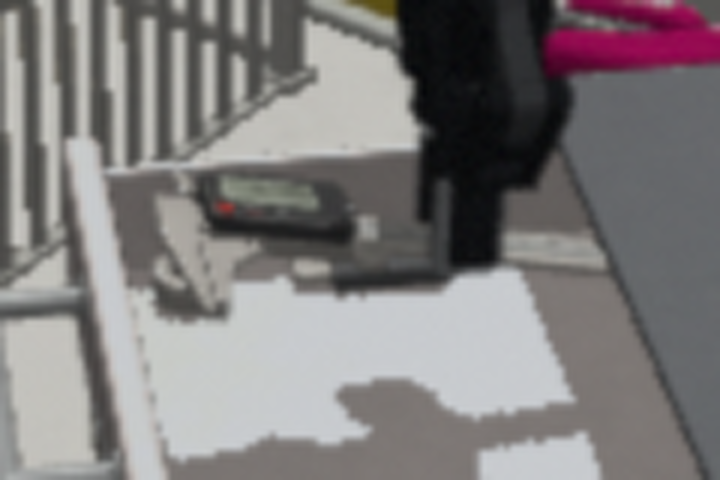

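Width ratios of the head give a tilt of about 0.2 rad (0.16 before), which lies between 0.12 and 0.26. Ease down a little, then draw it out along the slant.

```bash
python3 -m crank '[[[0,0,0,0.03,0],[0,0,0,0.05,0],[0,0.15,0,0.04,0],[0,0.3,0,0.03,0],[0,0.5,0,0.01,0]]]'
python3 -m crank '[[[0,0.25,0,-0.03,0],[0,0.5,0,-0.06,0],[0,0.75,0,-0.09,0],[0,1.0,0,-0.12,0],[0,1.25,0,-0.15,0]]]'
python3 goto.py -0.327 0.025 0.16 c 0.02
```

```text
clock: 12.35
ee_pos: [0.4992, -0.2494, 0.142]
ee_rot: [1.12, 2.933, -0.0]
contact_force: [1.7, -0.8, -3.5]
opening: 0.0142
grasp_force: 59.9
clock: 12.85
ee_pos: [0.4613, -0.2155, 0.1478]
ee_rot: [1.121, 2.934, -0.0]
contact_force: [1.1, -0.5, -1.5]
opening: 0.0143
grasp_force: 60.2
units [ 1.955  0.122 -0.307] turn 0.005 cabpos [-0.2487  0.022 ] z 0.1478 t 12.85 F [ 1.1 -0.5 -1.5]
```

```bash
python3 -m crank '[[[0,0.4,0,-0.07,0],[0,0.8,0,-0.14,0],[0,1.2,0,-0.21,0],[0,1.6,0,-0.28,0],[0,2.0,0,-0.35,0]]]'
python3 -m crank '[[[0,0.1,0,-0.2,0],[0,0.2,0,-0.6,0],[0,0.2,0,-1.0,0],[0,0.2,0,-1.4,0],[0,0.2,0,-1.8,0]]]'
python3 -m crank '[[[0,0,0,-0.3,0],[0,0,0,-0.6,0],[0,0,0,-0.8,0],[0,0,0,-0.8,0],[0,0,0,-0.8,0]]]'
python3 goto.py -0.327 0.025 0.26 c 0.02
python3 - <<'E'
from h import *
cv2.imwrite("pics/s7.png",cv2.resize(optics.read_camera("scene")[100:350,180:480,::-1],None,fx=2.4,fy=2.4,interpolation=2))
g=optics.read_camera("wrist");cv2.imwrite("pics/w7.png",g[:,:,::-1]);g=g.max(2)
print([(np.where(g[v,250:390]<75)[0][[0,-1]]+250).tolist() for v in (110,130,200,220)])
E
```

```text
clock: 13.35
ee_pos: [0.4015, -0.1621, 0.1617]
ee_rot: [1.121, 2.934, -0.0]
contact_force: [-0.3, 0.7, -2.7]
opening: 0.0143
grasp_force: 60.2
clock: 13.85
ee_pos: [0.3965, -0.1577, 0.2347]
ee_rot: [1.121, 2.933, -0.001]
contact_force: [-0.3, 0.2, -1.8]
opening: 0.0137
grasp_force: 60.2
clock: 14.35
ee_pos: [0.3962, -0.1575, 0.2649]
ee_rot: [-1.121, -2.934, -0.0]
contact_force: [0.4, 0.5, -1.8]
opening: 0.0142
grasp_force: 60.2
units [-0.225  0.124  0.124] turn 0.005 cabpos [-0.3359  0.0198] z 0.2649 t 14.35 F [ 0.4  0.5 -1.8]
[[270, 361], [271, 360], [276, 358], [277, 357]]
```

View pics/s7.png

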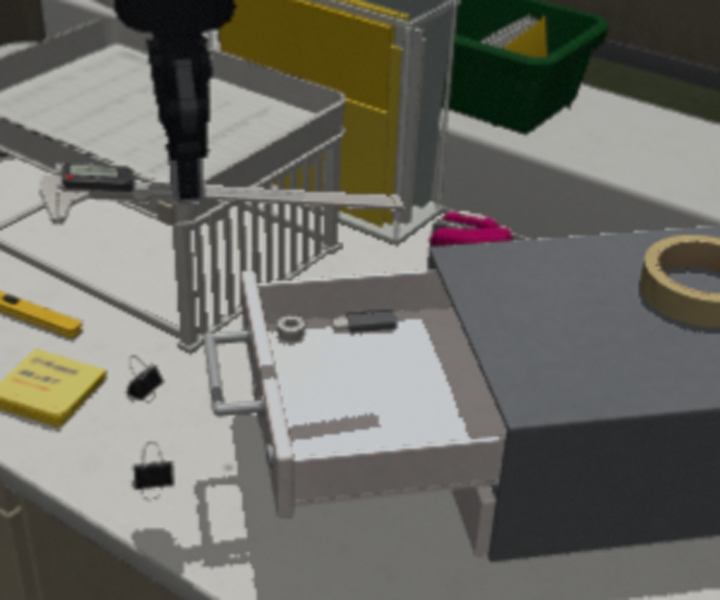

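The caliper hangs clear of the unit in the fingers, jaw end at (60,195), plain end at (403,203); drawer open with its things inside, clips and notes in place. Check the tilt in the beam's vertical plane.

Run:
```python
from h import *
C=cam("scene");s=env.read_state();x,y,th=np.load("cab.npy");th+=.02
ax=np.array([np.cos(th),np.sin(th),0]);n=np.array([-ax[1],ax[0],0])
px=np.array([[402,203],[300,198],[215,193]])/2.4+[180,100]
o,v=ray(C,px);t=((s['ee_pos']-o)@n)/(v@n);P=o+v*t[:,None]
d=(P-s['ee_pos']);a=d@ax;print("along",a.round(4),"z",P[:,2].round(4),"tilt",np.arctan2(-(P[0,2]-P[1:,2]),a[0]-a[1:]).round(3), np.arctan2(s['ee_pos'][2]+.003-P[0,2],a[0]))
```

```text
along [0.1539 0.0785 0.0184] z [0.243  0.254  0.2634] tilt [0.145 0.149] 0.15824501088832416
```

Tilt is about 0.15–0.2 rad (limit 0.26), the middle is about 305 mm out and 0.26 m high, and the arm is at rest.

```bash
python3 -m crank '[[[0,0,0,0,0],[0,0,0,0,0],[0,0,0,0,0]]]'; python3 -c "
from bench import job_done
print(job_done())"
```

```text
clock: 14.75
ee_pos: [0.3962, -0.1574, 0.2651]
ee_rot: [-1.121, -2.935, -0.0]
contact_force: [-0.2, -1.0, -1.1]
opening: 0.0141
grasp_force: 60.2
the job is handed in; nothing more can be done
None
```

I handed the job in at 14.75 s, and `job_done()` gave no verdict: the gripper holds the caliper still and face up, tipped about 0.15–0.2 rad (limit 0.26), its middle about 305 mm in front of the unit's middle and 0.26 m up, with the drawer about 147 mm open and nothing seen out of place (block and eraser, hidden in the last picture, were last seen in the drawer mid-lift).

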